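# Take the field probe off its hook and hold it centred in the coil bore

## Task

Lift the field probe up off the two-tined hook it hangs on, then lower its steel stem into the bore of the copper coil, never touching the coil, until the red band on the stem is level with the coil's top face. Hold it there upright, still and in the middle of the bore, and finish while still holding it in the gripper; leave the other things on the bench alone.

Things in the scene. Friction and masses are not known exactly. Their poses are not given: they have to be found in the camera images.
- probe: Field probe, about 110 g, 141 mm long, upright. Origin at the tip (lower end), z up along it. From the tip: steel stem 8 mm in diameter, 0 to 75 mm; brass collar 26 mm in diameter, 75 to 81 mm, by which it hangs; square blue handle 18 x 18 mm with black cap, 81 to 141 mm, flat sides square to its x and y axes. It can turn freely in the hook.
- probe_handle (a point): Point on the probe's axis in the handle to grip, 115 mm above the tip, 34 mm above the collar's top, 26 mm below the handle's top.
- probe_tip (a point): Lower end of the probe's stem, on its axis.
- red_band (a point): Middle of the red band on the stem (band 8 mm tall), on the axis, 32 mm above the tip.
- hanger: Fixed hanger, origin on the bench below the hanging place. Foot 80 x 60 x 10 mm; 12.7 mm post at its own x = +38 mm; hook of two parallel 6 mm steel tines from the post to x = -23 mm, 11 mm apart inside, tops at z = 130 mm, with upturned ends to z = 140 mm (nothing is higher). The collar rests on the tines, the stem hangs between them, tip 55 mm above the bench.
- hook_seat (a point): Hanging place: midway between the tines at the height of their tops, 130 mm above the bench.
- coil: Fixed copper coil on an aluminium plate 70 x 70 x 10 mm, left or right of the hanger. Black flanges 54 mm in diameter at bottom and top, top face 74 mm above the bench; vertical round bore 18 mm in diameter, open at the top, 64 mm deep. Origin on the bench on the bore axis. Tall equipment stands behind (beyond x = 0.48 m): carry things near the front edge, well above the bench.
- bore_mouth (a point): Centre of the bore's mouth, in the coil's top face, 74 mm above the bench.
- adapter_plate: Bystander: white square plate 62 x 62 x 10 mm, lying loose between hanger and coil.
- spare_knob: Bystander: orange knob with a stud, 26 mm wide, 32 mm tall, loose between hanger and coil.
- sample_tin: Bystander: white round tin 62 mm in diameter, 23 mm tall, loose on the left.
- ball_driver: Bystander: ball driver with a red handle, 195 mm long, 26 mm thick, loose between hanger and coil.

How it is judged:
By the outcome, as a careful person would: the job done as asked, in the order asked, and still so for the second after the job is handed in, while the arm keeps its last pose, push and grip.
It also fails if it takes over 58 s, if anything falls off the work surface, if the arm or the gripper's body presses on something with over 40 N, if the wrist force passes 120 N, or if a joint passes its speed limit or range.

## Robot

A 6-joint arm with a two-finger parallel gripper is mounted at the origin on a cart in front of the work surface, level with it; the furniture and walls round the work are solid. World frame = base frame: x ahead of the robot, y to its left, z up, the work surface at z = 0. Lengths are in m, angles in rad, forces in N, time in s.
With the tool pointing down it reaches from about 0.35 to 0.775 m from the base axis. Payload 5.5 kg.
Tool frame: the origin (TCP) lies midway between the tips of the shut fingers; the grasp point (between the pads) lies 19 mm behind it; z points along the fingers, y is the line along which they close (so a half turn about z gives the same grasp; the last joint's range is limited). The gripper opens to 85 mm and grips with 20 to 120 N. Pads are 22 mm wide; open, the fingers measure 114 mm over their backs; the gripper's body (76 mm by 85 mm) begins 54 mm behind the grasp point. The pads swing forward as they close: fully open they stand 13 mm farther back than shut.
Start: joints at [1.177, 0.313, 0.046, 1.304, 0, 1.431], TCP at [0.144, 0.557, 0.231] pointing down, gripper open.
Joint ranges: [-2.76, 2.76], [-0.86, 1.69], [-1.03, 1.26], [-2.2, 2.34], [-1.47, 1.5], [-3.14, 3.14]. Speed limits (rad/s): [2.57, 2.57, 3.14, 3.14, 3.14, 3.14].

## Interface

Orientations are given as a unit quaternion [w, x, y, z].
In Python, from workcell import env gives the robot as it stands.
- The arm moves only by the tool move_arm, never from a script. Its argument "targets" is a list of rows, each a list of 3 entries, a list of its own where there are three numbers: the shift along the tool's x, y, z in mm, then the turn, a rotation vector about the tool's x, y, z in units of 10 degrees (1.0 is 10 degrees), then the closure, from -1 (fully open) to 1 (shut). In form: [[[dx, dy, dz], [ax, ay, az], gripper], ...]. A call has 1 to 5 rows; each row is the pose to reach, as a shift and turn from the pose commanded when the call began, along the tool's axes at that moment; what a row does not reach only later rows make up. A row lasts 1/8 s, in which the tool goes at most 62.5 mm and 10.7 degrees, less where a joint would pass 70% of its speed; a pose out of reach is approached as far as the arm can. A call with a gripper value outside its range is refused whole. The fingers move at their own pace and stop on an object; "squeeze" is the grip in N (left out, the last holds). Time passes only in rows, so rows that repeat a pose let the fingers close. It gives the time, the measured TCP pose, the force, the opening and the grip force at its end, in the units of the state.
- env.get_state(): the state, without advancing time (a new reading comes with each control period).
- env.read_camera(name): name is "scene" or "side" or "wrist"; returns a dict with "pixels" (480x640x3 uint8, red, green, blue), "fovy" (degrees; the focal length in pixels is half the picture's height over the tangent of half this angle, whatever the lens; pixels are square), "cx", "cy" (the principal point, pixels), "extrinsics" (4x4, takes a point from world to camera coordinates); the wrist camera has in their place "mount" (4x4, takes a point from camera to tool coordinates, whose origin is the TCP and whose axes are the flange's). Camera axes: x right, y up, looking along -z (the intrinsics and any distortion apply to the point x, -y, -z); pixel columns grow to the right and rows downward; lengths in m; the calibration is good to about 2 mm. A picture is of the moment at which its call begins: read the wrist's pose just before it. There is no depth.
- env.hand_in(): hands the job in; it is judged then, once.
Trained networks look in a picture, given as the dict that the camera call returned (one of the last four; its "shot" number tells which), for a name from the list of things; names that differ only in an ending like _2 or _b are one class to them, and where a whole thing is asked for, a point or a joint stands for the part that bears it (a point fixed in the world has none). Each returns a list of dicts, best first, with "confidence" (0 to 1); they miss things now and then, are a little off and sometimes report something else, mostly with a low value. They report only what shows in the picture. A call takes as long as a camera call.
- env.spot_in(thing, picture): "centre" ([x, y, z] in m, in world coordinates, good to about 4 mm: the middle of the surface that is visible of it).
- env.regions_of(thing, picture): "mask" (480x640 bool, what is visible of it).
- env.landmark_of(thing, picture): "centre" ([x, y, z] in m, in world coordinates, good to about 4 mm: a listed point, or the origin of a listed thing).
The state is a dict: "clock": time; "joint_pos": joint angles; "qvel": joint speeds; "tau": joint torques, N m; "tcp_pos": TCP position; "orientation": TCP orientation; "wrist_force": force on the tool from outside, world axes, zero at the start; "ft_torque": the same for the moment, N m; "finger_gap": finger opening in m; "grip_force": force on a finger pad.
Only numpy, scipy, OpenCV 4.12 (cv2) and the standard library are available. Lean on these libraries where they do the work, as an engineer would, in place of code of your own. Each camera call takes 0.05 s, during which the arm holds its last target. There are 200 camera calls.

## Working session

There is one attempt and no reset: what is moved stays moved. The work goes in short steps, Python scripts to look and compute and a tool call to move; the robot and the scene stay as the last step left them, time stands still between calls to the robot, and variables do not carry over. Pictures are saved under pics/ and viewed, at most 10 in all, crops included, and the job is handed in when it is done.

Besides the shell and the picture viewer there is one more tool, called after ">>>" by a JSON object that holds its "api" and its "payload". move_arm: Moves the arm, as the interface text tells. Its arguments: {"type":"object","properties":{"targets":{"type":"array","items":{"type":"array"}},"squeeze":{"type":"number"}},"required":["targets"]}

```bash
mkdir -p pics; cat > h.py <<'E'
import numpy as np, cv2
from workcell import env
from scipy.spatial.transform import Rotation as R
def save(p,n): cv2.imwrite(f'pics/{n}.png',cv2.cvtColor(p['pixels'],cv2.COLOR_RGB2BGR))
def tool():
    s=env.get_state(); q=s['orientation']; T=np.eye(4)
    T[:3,:3]=R.from_quat([q[1],q[2],q[3],q[0]]).as_matrix(); T[:3,3]=s['tcp_pos']; return s,T
E
python3 - <<'E'
from h import *
s,T=tool(); print(s['clock'],T.round(3))
for c in ['scene','side']:
    p=env.read_camera(c); save(p,c)
    print(c,[k for k in p],p['fovy'],p['cx'],p['cy'],np.array(p['extrinsics']).round(3).tolist(), p.get('distortion'))
    for n in ['probe_handle','probe_tip','probe','hook_seat','bore_mouth','hanger','coil','red_band','adapter_plate','spare_knob','sample_tin','ball_driver']:
        r=env.landmark_of(n,p); print(n,[(np.round(d['centre'],3).tolist(),round(d['confidence'],2)) for d in r[:2]])
print(env.get_state()['clock'])
E
```

```text
0.0 [[-0.968  0.251 -0.001  0.144]
 [ 0.251  0.968 -0.002  0.556]
 [ 0.    -0.002 -1.     0.23 ]
 [ 0.     0.     0.     1.   ]]
scene ['pixels', 'fovy', 'cx', 'cy', 'extrinsics', 'shot'] 47.96339616578607 324.12435785830894 239.88049819522888 [[0.895, -0.446, 0.009, -0.394], [0.308, 0.632, 0.711, -0.264], [-0.323, -0.634, 0.703, -1.381], [0.0, 0.0, 0.0, 1.0]] None
probe_handle [([0.447, -0.304, 0.168], 0.82)]
probe_tip [([0.439, -0.308, 0.052], 0.8), ([0.44, 0.284, -0.0], 0.69)]
probe [([0.444, -0.308, 0.058], 0.65)]
hook_seat []
bore_mouth [([0.438, 0.281, 0.076], 0.9)]
hanger [([0.443, -0.304, -0.003], 0.62)]
coil [([0.434, 0.285, 0.001], 0.84), ([0.492, -0.07, -0.003], 0.15)]
red_band [([0.444, -0.306, 0.058], 0.7), ([0.44, -0.301, 0.084], 0.69)]
adapter_plate [([0.498, 0.01, 0.001], 0.9)]
spare_knob [([0.49, -0.069, 0.001], 0.6)]
sample_tin [([0.443, 0.424, 0.001], 0.57)]
ball_driver [([0.44, 0.276, 0.076], 0.73), ([0.44, -0.056, 0.002], 0.51)]
side ['pixels', 'fovy', 'cx', 'cy', 'extrinsics', 'shot'] 43.25638064408396 329.23531321174994 246.46099832326263 [[0.808, -0.589, -0.016, -0.354], [0.36, 0.473, 0.804, -0.288], [-0.466, -0.656, 0.594, -1.106], [0.0, 0.0, 0.0, 1.0]] None
probe_handle [([0.444, -0.304, 0.17], 0.97)]
probe_tip [([0.442, -0.305, 0.055], 0.79)]
probe [([0.445, -0.311, 0.058], 0.67)]
hook_seat [([0.444, -0.306, 0.13], 0.93), ([0.437, 0.421, -0.001], 0.64)]
bore_mouth [([0.444, 0.277, 0.075], 0.78)]
hanger [([0.446, -0.307, 0.0], 0.72)]
coil [([0.435, 0.28, -0.001], 0.67)]
red_band [([0.443, -0.306, 0.083], 0.57), ([0.435, -0.055, 0.003], 0.18)]
adapter_plate [([0.497, 0.007, 0.005], 0.86), ([0.434, -0.057, -0.0], 0.5)]
spare_knob [([0.491, -0.069, -0.001], 0.66)]
sample_tin [([0.442, 0.422, -0.002], 0.97), ([0.494, -0.069, -0.003], 0.51)]
ball_driver [([0.436, -0.056, 0.003], 0.65)]
1.3
```

View pics/scene.png

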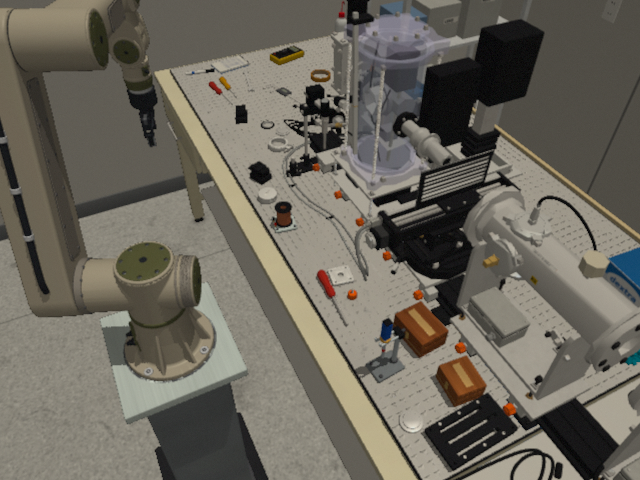

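View pics/side.png

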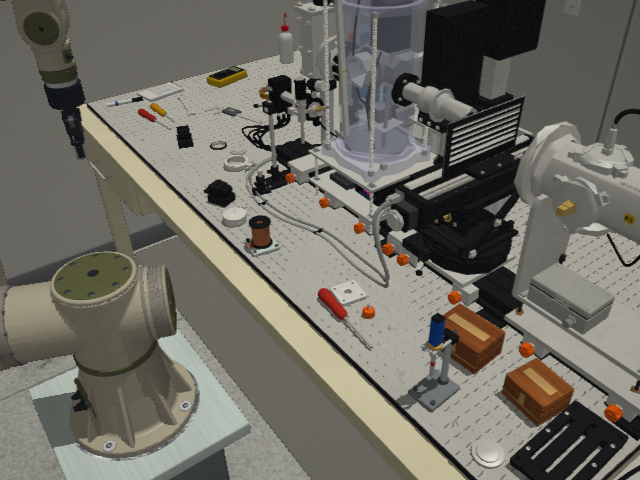

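>>> {"api": "move_arm", "payload": {"targets": [[[-344, -210, -50], [0, 0, 0], -1], [[-344, -210, -50], [0, 0, 0], -1], [[-344, -210, -50], [0, 0, 0], -1], [[-344, -210, -50], [0, 0, 0], -1], [[-344, -210, -50], [0, 0, 0], -1]]}}

```text
clock: 1.92
tcp_pos: [0.3612, 0.3323, 0.2703]
orientation: [0.0, 0.126, 0.992, 0.0]
wrist_force: [1.4, 0.4, 0.1]
finger_gap: 0.0857
grip_force: 0.0
```

```bash
python3 - <<'E'
from h import *
s,T=tool();p=env.read_camera('wrist'); save(p,'w1'); print(T.round(3).tolist(),np.array(p['mount']).round(4).tolist(),p['fovy'],p['cx'],p['cy'])
for n in ['bore_mouth','coil']: print(n,[(np.round(d['centre'],3).tolist(),round(d['confidence'],2)) for d in env.landmark_of(n,p)[:2]])
p=env.read_camera('side'); c=p['pixels'][300:420,380:500]; 
import cv2; cv2.imwrite('pics/sc.png',cv2.resize(c[...,::-1],None,fx=5,fy=5,interpolation=cv2.INTER_CUBIC))
E
```

```text
[[-0.968, 0.251, 0.001, 0.361], [0.251, 0.968, 0.001, 0.332], [-0.001, 0.001, -1.0, 0.27], [0.0, 0.0, 0.0, 1.0]] [[-0.0002, 0.9502, 0.3118, 0.0797], [1.0, 0.0003, -0.0002, 0.0004], [-0.0003, 0.3118, -0.9502, -0.1427], [0.0, 0.0, 0.0, 1.0]] 65.34613956966477 322.21442347862745 237.23789001719578
bore_mouth [([0.438, 0.281, 0.075], 0.58)]
coil []
```

View pics/sc.png

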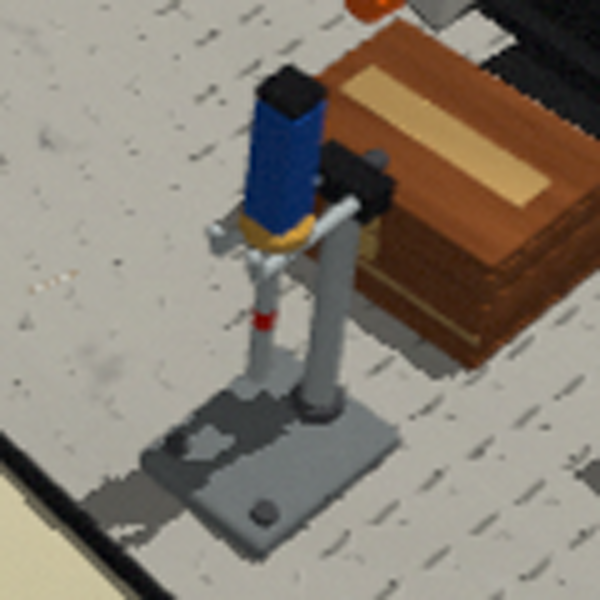

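>>> {"api": "move_arm", "payload": {"targets": [[[-70, -33, 0], [0, 0, 0], -1], [[-70, -33, 0], [0, 0, 0], -1], [[-70, -33, 0], [0, 0, 0], -1]]}}

```text
clock: 2.5
tcp_pos: [0.419, 0.2848, 0.2694]
orientation: [-0.001, 0.127, 0.992, 0.0]
wrist_force: [-0.1, 0.5, -0.1]
finger_gap: 0.0854
grip_force: 0.0
```

```bash
cat >> h.py <<'E'
def K(p):
    f=240/np.tan(np.radians(p['fovy'])/2); return f,p['cx'],p['cy']
def c2w(p,T=None):
    return T@np.array(p['mount']) if 'mount' in p else np.linalg.inv(np.array(p['extrinsics']))
def proj(p,T,X):
    f,cx,cy=K(p); c=np.linalg.inv(c2w(p,T))@np.r_[X,1]; return np.array([cx+f*c[0]/-c[2], cy-f*c[1]/-c[2]])
def onplane(p,T,uv,z):
    f,cx,cy=K(p); M=c2w(p,T); d=M[:3,:3]@np.array([(uv[0]-cx)/f,-(uv[1]-cy)/f,-1]); o=M[:3,3]; return o+d*(z-o[2])/d[2]
E
python3 - <<'E'
from h import *
s,T=tool();p=env.read_camera('wrist'); save(p,'w2'); print(s['clock'],T[:3,3].round(4))
for n in ['bore_mouth','coil']: print(n,[(np.round(d['centre'],3).tolist(),round(d['confidence'],2)) for d in env.landmark_of(n,p)[:2]])
print(proj(p,T,[.438,.281,.074]))
np.save('T2.npy',T)
E
```

```text
2.5 [0.419  0.2848 0.2694]
bore_mouth [([0.438, 0.283, 0.074], 0.94)]
coil [([0.438, 0.278, -0.0], 0.94)]
[322.95235357 225.45905005]
```

View pics/w2.png

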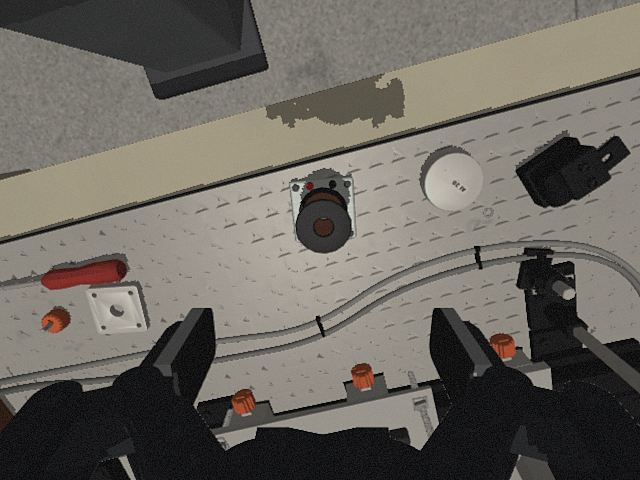

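>>> {"api": "move_arm", "payload": {"targets": [[[-144, -557, -20], [0, 0, 0], -1], [[-144, -557, -20], [0, 0, 0], -1], [[-144, -557, -20], [0, 0, 0], -1], [[-144, -557, -20], [0, 0, 0], -1], [[-144, -557, -20], [0, 0, 0], -1]]}}

```text
clock: 3.28
tcp_pos: [0.4188, -0.0285, 0.2811]
orientation: [0.001, 0.125, 0.992, 0.0]
wrist_force: [1.7, -0.2, -0.1]
finger_gap: 0.0853
grip_force: 0.0
```

>>> {"api": "move_arm", "payload": {"targets": [[[-72, -252, -9], [0, 0, 0], -1], [[-72, -252, -9], [0, 0, 0], -1], [[-72, -252, -9], [0, 0, 0], -1], [[-72, -252, -9], [0, 0, 0], -1], [[-72, -252, -9], [0, 0, 0], -1]]}}

```text
clock: 3.9
tcp_pos: [0.4259, -0.2923, 0.2891]
orientation: [0.0, 0.128, 0.992, -0.0]
wrist_force: [-1.4, -0.0, -0.1]
finger_gap: 0.0857
grip_force: 0.0
```

```bash
python3 - <<'E'
from h import *
s,T=tool();p=env.read_camera('wrist'); save(p,'w3'); print(s['clock'],T.round(4).tolist())
np.save('T3.npy',T)
for n in ['probe_handle','hook_seat']: print(n,[(np.round(d['centre'],3).tolist(),round(d['confidence'],2)) for d in env.landmark_of(n,p)[:2]])
print(proj(p,T,[.444,-.306,.196]))
E
```

```text
3.9 [[-0.9673, 0.2535, 0.0, 0.4259], [0.2535, 0.9673, -0.0001, -0.2923], [-0.0, -0.0, -1.0, 0.2891], [0.0, 0.0, 0.0, 1.0]]
probe_handle [([0.444, -0.308, 0.055], 0.68), ([0.443, -0.303, 0.172], 0.63)]
hook_seat [([0.441, -0.306, 0.129], 0.71)]
[308.97671068 269.57575527]
```

View pics/w3.png

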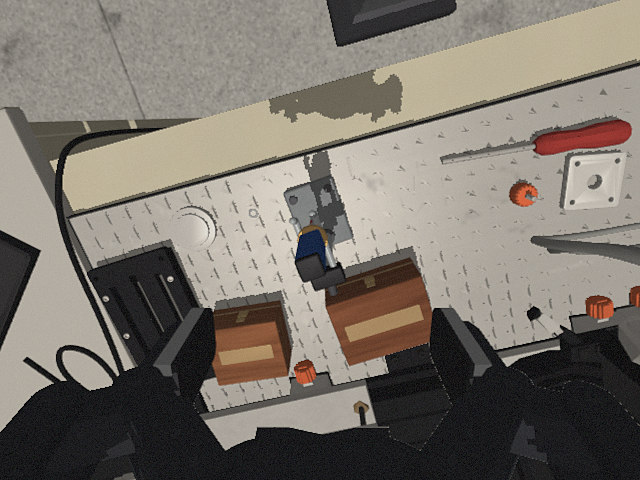

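```bash
python3 - <<'E'
import cv2
c=cv2.imread('pics/w3.png')[205:305,260:370]
cv2.imwrite('pics/w3c.png',cv2.resize(cv2.convertScaleAbs(c,alpha=1.8,beta=20),None,fx=6,fy=6,interpolation=cv2.INTER_CUBIC))
E
```

```text
(no output)
```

View pics/w3c.png

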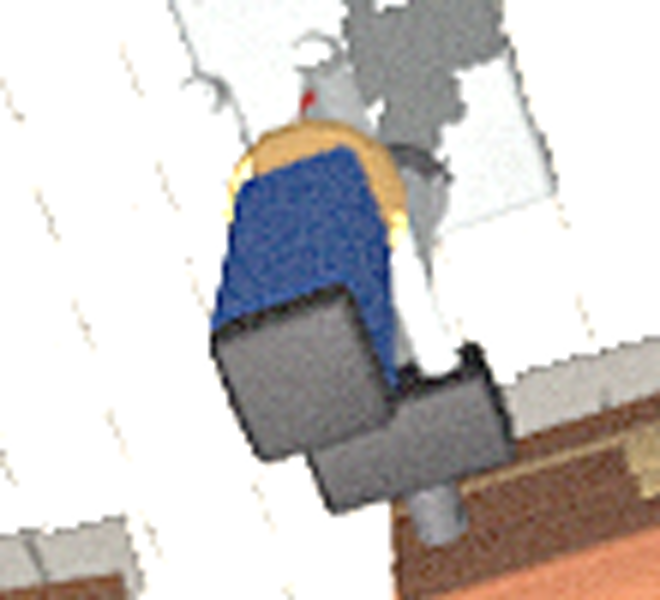

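>>> {"api": "move_arm", "payload": {"targets": [[[-20, -8, 40], [0, 0, -1.0], -1], [[-20, -8, 70], [0, 0, -2.0], -1], [[-20, -8, 80], [0, 0, -2.2], -1], [[-20, -8, 110], [0, 0, -2.2], -1], [[-20, -8, 137], [0, 0, -2.2], -1]]}}

```text
clock: 4.68
tcp_pos: [0.4438, -0.3016, 0.1533]
orientation: [0.001, -0.065, 0.998, -0.001]
wrist_force: [-0.4, 0.1, 0.1]
finger_gap: 0.0856
grip_force: 0.0
```

```bash
python3 - <<'E'
from h import *
s,T=tool();p=env.read_camera('wrist'); save(p,'w4'); print(s['clock'],T.round(4).tolist(),s['wrist_force'],proj(p,T,[.4435,-.305,.196]))
E
```

```text
4.675 [[-0.9916, -0.1294, 0.0016, 0.4438], [-0.1294, 0.9916, -0.0011, -0.3016], [-0.0015, -0.0013, -1.0, 0.1533], [0.0, 0.0, 0.0, 1.0]] [-0.36101819  0.10240204  0.08852469] [310.96826296 374.1260887 ]
```

View pics/w4.png

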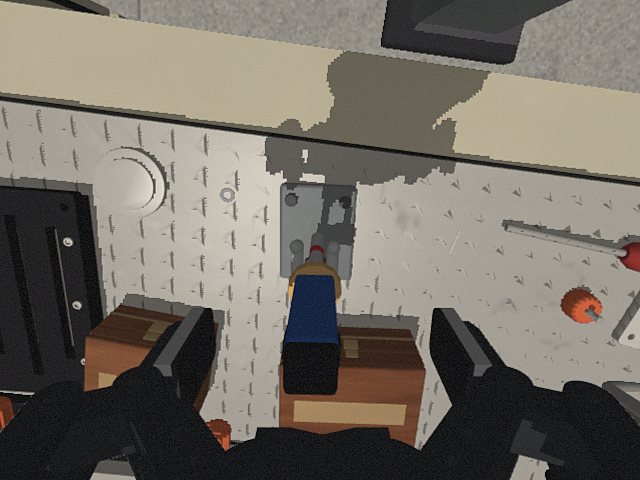

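>>> {"api": "move_arm", "payload": {"targets": [[[1.5, -3, 2], [0, 0, 0], -1], [[1.5, -3, 2], [0, 0, 0], 1], [[1.5, -3, 2], [0, 0, 0], 1], [[1.5, -3, 2], [0, 0, 0], 1], [[1.5, -3, 2], [0, 0, 0], 1]], "squeeze": 50}}

```text
clock: 5.35
tcp_pos: [0.4422, -0.3062, 0.1511]
orientation: [0.0, -0.065, 0.998, -0.0]
wrist_force: [-0.4, -0.5, 1.7]
finger_gap: 0.0172
grip_force: 50.5
```

>>> {"api": "move_arm", "payload": {"targets": [[[0, 0, 0], [0, 0, 0], 1], [[0, 0, 0], [0, 0, 0], 1], [[0, 0, 0], [0, 0, 0], 1], [[0, 0, 0], [0, 0, 0], 1], [[0, 0, 0], [0, 0, 0], 1]]}}

```text
clock: 5.98
tcp_pos: [0.4422, -0.3062, 0.1511]
orientation: [0.0, -0.065, 0.998, -0.0]
wrist_force: [0.3, 0.8, 4.8]
finger_gap: 0.0177
grip_force: 50.7
```

>>> {"api": "move_arm", "payload": {"targets": [[[0, 0, -5], [0, 0, 0], 1], [[0, 0, -20], [0, 0, 0], 1], [[0, 0, -45], [0, 0, 0], 1], [[0, 0, -75], [0, 0, 0], 1], [[0, 0, -105], [0, 0, 0], 1]]}}

```text
clock: 6.6
tcp_pos: [0.4418, -0.3059, 0.2571]
orientation: [-0.0, -0.065, 0.998, 0.0]
wrist_force: [0.3, -0.6, -1.4]
finger_gap: 0.0173
grip_force: 49.9
```

>>> {"api": "move_arm", "payload": {"targets": [[[0, 0, -15], [0, 0, 0], 1], [[0, 0, -15], [0, 0, 0], 1]]}}

```text
clock: 6.85
tcp_pos: [0.4424, -0.3065, 0.2716]
orientation: [0.001, -0.065, 0.998, -0.001]
wrist_force: [-0.7, -0.3, -1.9]
finger_gap: 0.0173
grip_force: 50.1
```

>>> {"api": "move_arm", "payload": {"targets": [[[-1, 25, 0], [0, 0, 0], 1], [[-4, 75, 0], [0, 0, 0], 1], [[-8, 130, 0], [0, 0, 0], 1], [[-12, 190, 0], [0, 0, 0], 1], [[-15, 250, 0], [0, 0, 0], 1]]}}

```text
clock: 7.48
tcp_pos: [0.4233, -0.0543, 0.2692]
orientation: [-0.001, -0.065, 0.998, 0.001]
wrist_force: [0.8, 0.3, -1.0]
finger_gap: 0.0174
grip_force: 50.0
```

```bash
python3 - <<'E'
from h import *
s,T=tool(); print(s['clock'],T[:3,3], (T[:3,:3].T@(np.array([.438,.281,.272])-T[:3,3])*1000).round(1), s['wrist_force'])
E
```

```text
7.475 [ 0.42329204 -0.05434951  0.26915218] [-57.8 330.7  -2.5] [ 0.79750927  0.29861247 -0.95043947]
```

>>> {"api": "move_arm", "payload": {"targets": [[[-5, 60, -2], [0, 0, 0], 1], [[-15, 120, -2], [0, 0, 0], 1], [[-27, 180, -2], [0, 0, 0], 1], [[-40, 240, -2], [0, 0, 0], 1], [[-50, 290, -2], [0, 0, 0], 1]]}}

```text
clock: 8.1
tcp_pos: [0.4354, 0.2399, 0.2711]
orientation: [-0.001, -0.066, 0.998, -0.0]
wrist_force: [0.9, -0.0, -0.3]
finger_gap: 0.0174
grip_force: 50.0
```

>>> {"api": "move_arm", "payload": {"targets": [[[-6, 28, 0], [0, 0, 0], 1], [[-7, 40, 0], [0, 0, 0], 1], [[-7, 40, 0], [0, 0, 0], 1], [[-7, 40, 0], [0, 0, 0], 1]]}}

```text
clock: 8.6
tcp_pos: [0.4379, 0.2773, 0.2723]
orientation: [-0.0, -0.064, 0.998, -0.0]
wrist_force: [-0.0, -0.4, -0.7]
finger_gap: 0.0174
grip_force: 50.0
```

```bash
python3 - <<'E'
from h import *
s,T=tool(); print(s['clock'],T.round(4).tolist(), (T[:3,:3].T@(np.array([.438,.281,.272])-T[:3,3])*1000).round(1), s['wrist_force'])
p=env.read_camera('wrist'); save(p,'w5')
print('bore',proj(p,T,[.438,.281,.074]))
for z in (.021,.096): print('axis at tcp+',z,proj(p,T,T[:3,3]+T[:3,2]*z))
for n in ['probe_tip','bore_mouth','red_band']: print(n,[(np.round(d['centre'],3).tolist(),round(d['confidence'],2)) for d in env.landmark_of(n,p)[:2]])
E
```

```text
8.6 [[-0.9917, -0.1287, -0.0007, 0.4379], [-0.1287, 0.9917, -0.0007, 0.2773], [0.0008, -0.0006, -1.0, 0.2723], [0.0, 0.0, 0.0, 1.0]] [-0.6  3.7  0.3] [-0.04307709 -0.35186237 -0.65258076]
bore [325.973936   205.04822294]
axis at tcp+ 0.021 [321.74856686 288.16326164]
axis at tcp+ 0.096 [321.84945013 238.95343564]
probe_tip [([0.441, 0.274, 0.177], 0.81)]
bore_mouth [([0.437, 0.278, 0.074], 0.82)]
red_band [([0.44, 0.274, 0.207], 0.78)]
```

View pics/w5.png

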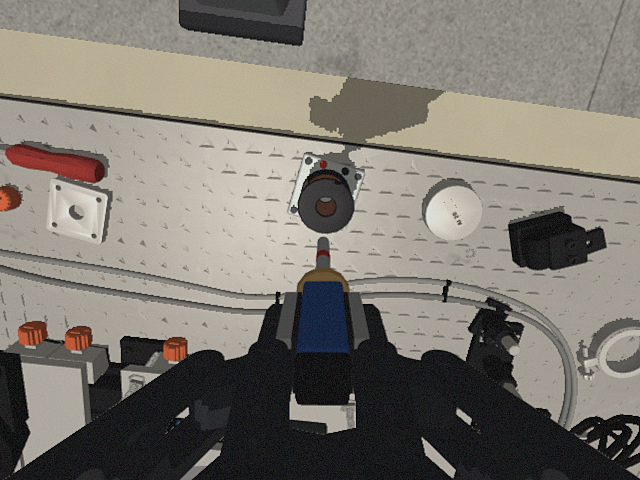

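>>> {"api": "move_arm", "payload": {"targets": [[[-0.5, 3, 20], [0, 0, 0], 1], [[-0.5, 3, 45], [0, 0, 0], 1], [[-0.5, 3, 70], [0, 0, 0], 1], [[-0.5, 3, 84], [0, 0, 0], 1], [[-0.5, 3, 84], [0, 0, 0], 1]]}}

```text
clock: 9.43
tcp_pos: [0.4377, 0.2809, 0.188]
orientation: [-0.001, -0.065, 0.998, -0.0]
wrist_force: [-0.2, 0.2, -0.3]
finger_gap: 0.0172
grip_force: 50.1
```

```bash
python3 - <<'E'
from h import *
s,T=tool(); print(s['clock'],T[:3,3].round(4))
w=env.read_camera('wrist'); a=env.read_camera('scene'); b=env.read_camera('side')
print('bore',proj(w,T,[.438,.281,.074]))
for z in (.021,.096): print('axis at tcp+',z,proj(w,T,T[:3,3]+T[:3,2]*z))
tip=T[:3,3]+T[:3,2]*.096
cr=[]
for p,c in ((w,None),(a,0),(b,0)):
    u=proj(p,T,tip); print('tip',u,'bore',proj(p,T,[.438,.281,.074]))
    h=50 if c is None else 22
    x,y=np.round(u).astype(int); k=p['pixels'][y-h:y+h,x-h:x+h,::-1]; print('crop0',x-h,y-h,260/(2*h))
    cr.append(cv2.resize(cv2.convertScaleAbs(k,alpha=1.6,beta=15),(260,260),interpolation=cv2.INTER_CUBIC))
cv2.imwrite('pics/c6.png',np.hstack(cr))
E
```

```text
9.425 [0.4377 0.2809 0.188 ]
bore [322.01410488 231.75108028]
axis at tcp+ 0.021 [321.74906007 288.16274598]
axis at tcp+ 0.096 [321.8497855  238.95312735]
tip [321.8497855  238.95312735] bore [322.01410488 231.75108028]
crop0 272 189 2.6
tip [282.10565743 202.29236554] bore [282.50481416 206.68879301]
crop0 260 180 5.909090909090909
tip [258.92049739 214.32445876] bore [259.70122833 220.49575121]
crop0 237 192 5.909090909090909
```

View pics/c6.png

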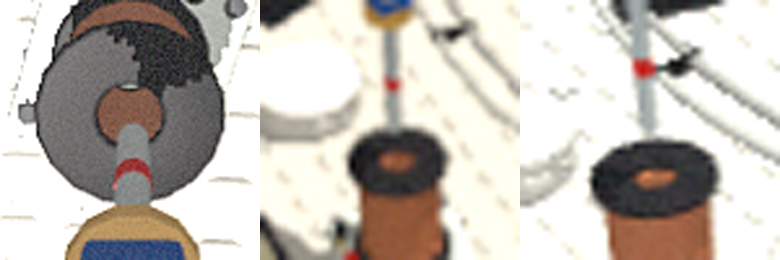

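>>> {"api": "move_arm", "payload": {"targets": [[[0.5, -0.8, 0], [0, 0, 0], 1], [[0.5, -0.8, 12], [0, 0, 0], 1], [[0.5, -0.8, 24], [0, 0, 0], 1], [[0.5, -0.8, 36], [0, 0, 0], 1], [[0.5, -0.8, 36], [0, 0, 0], 1]]}}

```text
clock: 10.2
tcp_pos: [0.4367, 0.2802, 0.151]
orientation: [-0.001, -0.065, 0.998, -0.0]
wrist_force: [0.2, 0.5, -0.5]
finger_gap: 0.0172
grip_force: 50.0
```

```bash
python3 - <<'E'
from h import *
s,T=tool(); print(s['clock'],T[:3,3].round(4),s['wrist_force'])
w=env.read_camera('wrist'); a=env.read_camera('scene'); b=env.read_camera('side')
X=T[:3,3]+T[:3,2]*.064
cr=[]
for p,h in ((w,40),(a,22),(b,22)):
    print('band',proj(p,T,X),'bore',proj(p,T,[.438,.281,.074]))
    x,y=np.round(proj(p,T,[.438,.281,.074])).astype(int); k=p['pixels'][y-h:y+h,x-h:x+h,::-1]; print('crop0',x-h,y-h,260/(2*h))
    cr.append(cv2.resize(cv2.convertScaleAbs(k,alpha=1.6,beta=15),(260,260),interpolation=cv2.INTER_CUBIC))
cv2.imwrite('pics/c7.png',np.hstack(cr))
E
```

```text
10.2 [0.4367 0.2802 0.151 ] [ 0.18036883  0.45894781 -0.46828296]
band [321.81512572 256.07094994] bore [322.99137961 251.0957806 ]
crop0 283 211 3.25
band [281.97015269 203.78809621] bore [282.50481416 206.68879301]
crop0 261 185 5.909090909090909
band [258.8908272  216.36418863] bore [259.70122833 220.49575121]
crop0 238 198 5.909090909090909
```

View pics/c7.png

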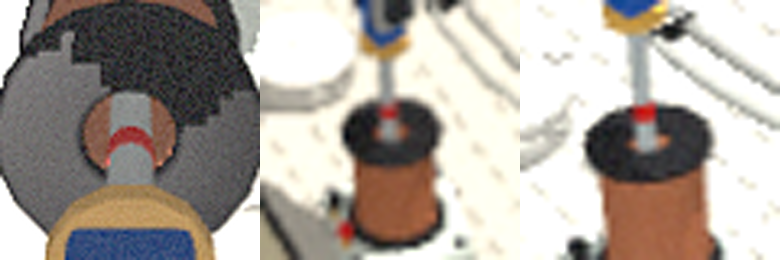

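>>> {"api": "move_arm", "payload": {"targets": [[[-1.3, -0.3, 0], [0, 0, 0], 1], [[-1.3, -0.3, 7], [0, 0, 0], 1], [[-1.3, -0.3, 13], [0, 0, 0], 1], [[-1.3, -0.3, 13], [0, 0, 0], 1], [[-1.3, -0.3, 13], [0, 0, 0], 1]]}}

```text
clock: 10.98
tcp_pos: [0.439, 0.2805, 0.1396]
orientation: [-0.0, -0.065, 0.998, 0.0]
wrist_force: [-0.3, 0.0, -0.8]
finger_gap: 0.017
grip_force: 50.0
```

```bash
python3 - <<'E'
from h import *
s,T=tool(); print(s['clock'],T.round(4).tolist(),s['wrist_force'])
w=env.read_camera('wrist'); a=env.read_camera('scene'); b=env.read_camera('side')
X=T[:3,3]+T[:3,2]*.064
cr=[]
for p,h in ((w,40),(a,15),(b,15)):
    print('band',proj(p,T,X),'bore',proj(p,T,[.438,.281,.074]))
    x,y=np.round(proj(p,T,[.438,.281,.074])).astype(int); k=p['pixels'][y-h:y+h,x-h:x+h,::-1]; print('crop0',x-h,y-h,260/(2*h))
    cr.append(cv2.resize(cv2.convertScaleAbs(k,alpha=1.6,beta=15),(260,260),interpolation=cv2.INTER_CUBIC))
cv2.imwrite('pics/c8.png',np.hstack(cr))
E
```

```text
10.975 [[-0.9915, -0.1298, -0.0002, 0.439], [-0.1298, 0.9915, 0.0, 0.2805], [0.0002, 0.0, -1.0, 0.1396], [0.0, 0.0, 0.0, 1.0]] [-0.29640518  0.0497304  -0.76481255]
band [321.81526549 256.07135019] bore [322.93981064 253.65493152]
crop0 283 214 3.25
band [282.85774509 206.3127948 ] bore [282.50481416 206.68879301]
crop0 268 192 8.666666666666666
band [260.12772251 219.9121943 ] bore [259.70122833 220.49575121]
crop0 245 205 8.666666666666666
```

View pics/c8.png

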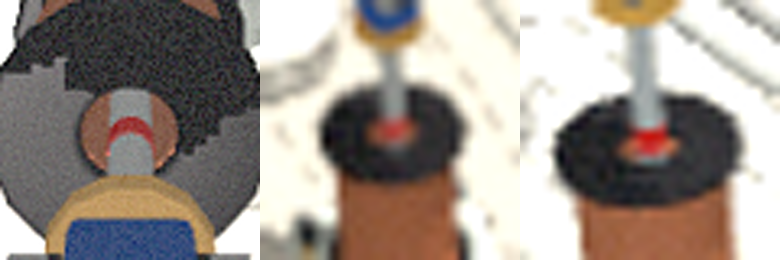

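```bash
cat > m.py <<'E'
from h import *
s,T=tool(); print(s['clock'],T[:3,3].round(4))
def band(p,c):  # mean pixel of visible band surface, centre c on axis
    cam=c2w(p,T)[:3,3]; P=[];W=[]
    for a in np.arange(0,2*np.pi,.1):
        n=np.array([np.cos(a),np.sin(a),0]); v=cam-c; w=n@v/np.linalg.norm(v)
        if w>0:
            for z in np.linspace(-4,4,9): P.append(proj(p,T,c+n*.004+[0,0,z/1000])); W.append(w)
    return np.average(P,axis=0,weights=W)
B0=np.array([.439,.2805,.074]); c=T[:3,3]+T[:3,2]*.064
for n in ('wrist','scene','side'):
    im=[];
    for _ in range(3): p=env.read_camera(n); im.append(p['pixels'].astype(float))
    im=np.mean(im,0); u=proj(p,T,B0); x0,y0=np.round(u).astype(int)
    y,x=np.mgrid[y0-25:y0+25,x0-25:x0+25]; k=im[y,x]
    w=np.clip((k[...,0]-1.8*np.maximum(k[...,1],k[...,2]))/60,0,1)*(k[...,1]<1.25*k[...,2]+8)*(abs(x-x0)<14)*(abs(y-y0)<14)
    red=np.array([(w*x).sum(),(w*y).sum()])/w.sum()
    b=band(p,c); print(n,'red',red.round(2),'mass',w.sum().round(1),'pred',b.round(2),'d',(red-b).round(2))
    for m,v in (('x',[.001,0,0]),('y',[0,.001,0]),('z',[0,0,.001])): print('  per mm',m,(band(p,c+v)-b).round(2))
    if n!='wrist':
        g=im.mean(2); r=[]; th=np.arange(0,2*np.pi,.02)
        C=np.array([proj(p,T,B0+.027*np.array([np.cos(t),np.sin(t),0])) for t in th])
        # upper half outline: search along the radial direction for the bright->dark step
        for q in C[::4]:
            e=q-u; L=np.linalg.norm(e); e/=L
            if e[1]>.1 or abs(q[0]-u[0])<3.5: continue
            t=np.arange(-5,5,.2); pr=cv2.remap(g.astype(np.float32),(q[0]+t*e[0]).astype(np.float32)[None],(q[1]+t*e[1]).astype(np.float32)[None],cv2.INTER_LINEAR)[0]
            gr=np.gradient(pr); i=gr.argmax(); 
            if pr.max()-pr.min()>60: r.append((e[0],e[1],t[i]))
        r=np.array(r); sol=np.linalg.lstsq(r[:,:2],r[:,2],rcond=None)[0]; res=r[:,2]-r[:,:2]@sol
        ok=abs(res)<1; sol=np.linalg.lstsq(r[ok,:2],r[ok,2],rcond=None)[0]
        print('  flange offset px',sol.round(2),'n',ok.sum(),len(r),'rms',(r[ok,2]-r[ok,:2]@sol).std().round(2))
E
python3 m.py
```

```text
11.125 [0.4392 0.2805 0.1398]
wrist red [322.76 253.16] mass 40.7 pred [321.82 251.1 ] d [0.94 2.06]
  per mm x [-0.21  1.58]
  per mm y [1.62 0.21]
  per mm z [-0.    0.59]
scene red [283.05 206.64] mass 3.2 pred [282.95 206.88] d [ 0.1  -0.25]
  per mm x [ 0.3  -0.09]
  per mm y [-0.13 -0.19]
  per mm z [-0.01 -0.25]
  flange offset px [-0.17  0.33] n 34 34 rms 0.31
side red [259.58 220.73] mass 8.5 pred [260.26 220.49] d [-0.67  0.24]
  per mm x [ 0.36 -0.14]
  per mm y [-0.21 -0.19]
  per mm z [-0.04 -0.35]
  flange offset px [-0.7   1.54] n 35 36 rms 0.34
```

>>> {"api": "move_arm", "payload": {"targets": [[[0.5, 0, 2], [0, 0, 0], 1], [[0.5, 0, 4.3], [0, 0, 0], 1], [[0.5, 0, 4.3], [0, 0, 0], 1], [[0.5, 0, 4.3], [0, 0, 0], 1]]}}

```text
clock: 12.08
tcp_pos: [0.4386, 0.2804, 0.1353]
orientation: [-0.0, -0.065, 0.998, 0.0]
wrist_force: [0.4, -0.1, -0.8]
finger_gap: 0.0174
grip_force: 50.0
```

```bash
cat >> m.py <<'E'
print('--- level check'); c=B0
p=env.read_camera('wrist'); im=p['pixels'].astype(float); u=proj(p,T,B0); print(u, band(p,B0)-u)
x0,y0=np.round(u).astype(int)
for dy in range(-16,18,3): print(y0+dy, ' '.join('%d/%d'%(q[0],q[2]) for q in im[y0+dy,x0-20:x0+21:2]))
E
python3 m.py
```

```text
12.075 [0.4386 0.2804 0.1353]
wrist red [322.62 253.23] mass 40.6 pred [321.82 251.1 ] d [0.8  2.13]
  per mm x [-0.21  1.58]
  per mm y [1.62 0.21]
  per mm z [-0.    0.59]
scene red [283.06 207.82] mass 4.1 pred [282.83 208.09] d [ 0.23 -0.27]
  per mm x [ 0.3  -0.09]
  per mm y [-0.13 -0.19]
  per mm z [-0.01 -0.25]
  flange offset px [-0.13  0.26] n 34 34 rms 0.31
side red [259.57 222.25] mass 6.9 pred [260.19 222.18] d [-0.63  0.06]
  per mm x [ 0.36 -0.14]
  per mm y [-0.21 -0.19]
  per mm z [-0.03 -0.35]
  flange offset px [-0.69  1.58] n 35 36 rms 0.36
--- level check
[321.85597816 258.44826091] [ 3.59091957e-03 -5.01872224e+00]
242 0/0 24/29 27/21 25/24 15/17 17/17 12/11 25/34 23/18 20/21 24/22 21/19 21/19 13/7 12/11 14/17 25/26 30/28 11/15 22/21 10/10
245 68/65 60/56 66/60 56/55 14/18 26/25 8/13 68/45 88/92 80/82 81/79 85/85 84/83 65/62 35/29 3/15 13/7 27/27 27/22 13/11 21/27
248 59/55 63/61 54/55 31/25 8/10 72/36 79/40 77/46 78/79 74/77 73/79 83/85 78/79 73/74 76/33 70/33 24/13 17/21 35/32 29/26 26/24
251 62/58 59/58 58/54 37/29 73/36 74/40 77/41 71/50 80/63 85/13 88/26 85
[... 414 characters left out ...]
35 75/39 74/39 24/26 27/23 32/33
263 56/51 57/57 37/37 23/18 77/36 75/33 75/38 70/58 76/78 80/78 76/76 78/80 71/73 71/73 70/51 69/32 81/43 87/48 37/36 12/8 18/19
266 61/58 63/61 54/50 26/32 36/21 82/43 82/46 70/66 74/79 78/83 80/83 73/77 73/76 70/79 68/44 93/43 54/31 16/23 42/43 59/60 52/53
269 59/58 57/54 55/57 50/48 33/37 57/35 94/46 90/41 92/45 91/48 91/47 88/41 90/42 91/45 90/39 75/42 47/40 52/51 63/60 59/57 62/60
272 59/54 56/51 70/51 93/39 87/45 87/42 90/41 103/53 105/55 99/50 103/52 102/48 101/45 108/55 99/48 86/42 87/44 89/42 75/38 64/53 58/59
275 53/50 91/39 89/43 90/42 109/53 113/56 110/51 111/56 113/56 111/52 111/54 112/52 110/53 109/50 111/56 109/49 118/61 97/46 88/44 87/43 72/51
```

>>> {"api": "move_arm", "payload": {"targets": [[[0, -0.4, 0], [0, 0, 0], 1], [[0, -0.4, 0], [0, 0, 0], 1], [[0, -0.4, 0], [0, 0, 0], 1], [[0, -0.4, 0], [0, 0, 0], 1], [[0, -0.4, 0], [0, 0, 0], 1]]}}

```text
clock: 13.2
tcp_pos: [0.4386, 0.28, 0.1353]
orientation: [0.0, -0.065, 0.998, 0.0]
wrist_force: [-0.9, -0.0, -0.8]
finger_gap: 0.0174
grip_force: 50.0
```

```bash
python3 -c "
from workcell import env
print(env.hand_in())"
```

```text
the job is handed in; nothing more can be done
None
```

I handed the job in at 13.2 s with the probe upright in the coil's bore and still gripped: by the cameras it is within about 1 mm of centre, the red band is level with the top face to about 1–2 mm, and no contact with the coil registered; I viewed 11 pictures, one over the limit of 10.

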